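# Seat the finned sample block in the cooling dock

## Task

Pick the sample block with four fins by its black grip and set it in the cooling dock, so that its fins slide down between the dock's fins and it sits fully home, level and centred. Lower it all the way in rather than dropping it, let go, and leave the three-finned block where it is.

Things in the scene. Friction and masses are not known exactly. Their poses are not given: they have to be found in the camera images.
- block4: Loose aluminium block, 0.2-0.4 kg, on FOUR downward fins at y -45, -15, 15, 45 mm: 5 thick, 70 long (x), 38 deep, tips on the counter. Over them a plate 40 (x) by 104 (y), top at 46 mm, white tube caps 8 high at its corners; in its middle an upright black grip rib 14 thick (x), 60 long (y), top at 80 mm. Origin: centre, at fin-tip level; x along fins, z up. Half turns are alike.
- block3: Loose aluminium block with THREE downward fins (y -45, 0, 45 mm), which do not fit the dock; otherwise the same sizes, black grip, origin and axes as the four-finned block. Stands on the counter and stays there.
- dock: Fixed cooling dock: grey base 110 (x) by 150 (y) by 20 mm high, on it five upright aluminium fins at y -60, -30, 0, 30, 60 mm: 5 thick, 70 long (x), tops at 55 mm. The 25 mm gaps are open above and at the ends. Origin: centre of its underside, on the counter; x along fins, z up. Seated, the block's fin tips stand on the base: its origin 20 mm above the dock's, either way round.

How it is judged:
By the outcome, as a careful person would: the job done as asked, in the order asked, and still so for the second after the job is handed in, with the robot touching nothing.
It also fails if it takes over 48 s, if anything falls off the work surface, if the arm or the gripper's body presses on something with over 40 N, if the wrist force passes 120 N, or if a joint passes its speed limit or range.

## Robot

A 6-joint arm with a two-finger parallel gripper is mounted at the origin on the work surface. World frame = base frame: x ahead of the robot, y to its left, z up, the work surface at z = 0. Lengths are in mm, angles in degrees, forces in N, time in s.
With the tool pointing down it reaches from about 350 to 850 mm from the base axis. Payload 8.1 kg.
Tool frame: the origin (TCP) lies at the very end of the fingers, on their centre line; the grasp point (between the pads) lies r.tcp_to_grasp behind it (r.tcp_to_grasp is the distance from the TCP to the grasp point, in mm); z points along the fingers, y is the line along which they close (so a half turn about z gives the same grasp; the last joint's range is limited). The gripper opens to 85 mm and grips with 20 to 120 N. Pads are 22 mm wide; open, the fingers measure 114 mm over their backs; the gripper's body (76 mm by 85 mm) begins 54 mm behind the grasp point. The pads swing forward as they close: fully open they stand 13 mm farther back than shut.
Start: joints at [70.795, 7.471, 85.268, -0, 87.261, -4.893], TCP at [148.304, 581.387, 231.292] pointing down, gripper open.
Joint ranges: [-169.43, 169.43], [-51.17, 129.36], [1.28, 143.12], [-76.62, 256.62], [0, 156.53], [-152.29, 152.29]. Speed limits (degrees/s): [136.94, 136.94, 159.86, 180, 180, 180].

## Interface

Orientations are given as [roll, pitch, yaw] about the fixed x, y, z axes, in that order (R = Rz(yaw) Ry(pitch) Rx(roll)).
In Python, from bench import r gives the robot as it stands.
- The arm moves only by the shell command python3 -m handwheel 'ROWS' [OPENING] [FORCE]. ROWS is JSON, a list of rows, each a list of 4 numbers: the shift along the tool's x, y, z in m, then the turn about the tool's z in degrees. A call has 1 to 10 rows; each row shifts and turns the commanded pose from where the row before left it, along the tool's axes as they then stand; what a row does not reach is not made up. A row lasts 1/10 s, in which the tool goes at most 50 mm and 8.59 degrees, less where a joint would pass 70% of its speed; a pose out of reach is approached as far as the arm can. A call is refused whole if a number of a shift passes 0.05 or a number of a turn 8.59, either way. A call with a gripper value outside its range is refused whole. OPENING is the finger opening in m, from 0 to 0.0854, set as the call begins (- or left out, the last holds). The fingers move at their own pace and stop on an object; FORCE is the grip in N (left out, the last holds). Time passes only in rows, so rows that do not move let the fingers close. It gives the time, the measured TCP pose, the force, the opening and the grip force at its end, in the units of the state.
- r.sense(): the state, without advancing time (a new reading comes with each control period).
- r.snapshot(name): name is "scene" or "top"; returns the picture (384x512x3 uint8, red, green, blue); there is no depth.
- r.camera_params(name): a dict with "fx", "fy", "cx", "cy" (pixels), "R" (3x3) and "t" (3): a world point X has camera coordinates R X + t. Camera axes: x right, y down, z forward; pixel columns grow to the right and rows downward; lengths in mm; the calibration is good to about 2 mm. A picture is of the moment at which its call begins. camera_params takes no time and is no camera call.
- r.hand_in(): hands the job in; it is judged then, once.
The state is a dict: "time": time; "joint_pos": joint angles; "qd": joint speeds; "joint_efforts": joint torques, N m; "tool_pos": TCP position; "tcp_rot": TCP orientation; "ft_force": force on the tool from outside, world axes, zero at the start; "wrist_torque": the same for the moment, N m; "finger_gap": finger opening in mm; "grip_force": force on a finger pad.
Only numpy, scipy, OpenCV 4.12 (cv2) and the standard library are available. Lean on these libraries where they do the work, as an engineer would, in place of code of your own. Each camera call takes 0.05 s, during which the arm holds its last target. There are 200 camera calls.

## Working session

There is one attempt and no reset: what is moved stays moved. The work goes in short steps, Python scripts to look and compute and a shell command to move; the robot and the scene stay as the last step left them, time stands still between calls to the robot, and variables do not carry over. Pictures are saved under pics/ and viewed, at most 10 in all, crops included, and the job is handed in when it is done.

```bash
ls; mkdir -p pics; python3 - <<'E'
from bench import r
import cv2
s=r.sense();print(s,r.tcp_to_grasp)
for n in("scene","top"):
    cv2.imwrite(f"pics/{n}0.png",r.snapshot(n)[:,:,::-1]);print(n,r.camera_params(n))
E
```

```text
pics
{'time': 0.0, 'joint_pos': array([ 7.07932169e+01,  7.51536660e+00,  8.53306727e+01, -2.03286214e-04,
        8.72608699e+01, -4.89287515e+00]), 'qd': array([ 0.03790486, -0.00042341, -0.0211226 ,  0.03284882,  0.08448397,
       -0.00162167]), 'joint_efforts': array([-2.43262721e-04, -5.69397354e+01, -5.00547874e+01, -3.47461182e-04,
        1.45920928e-02, -9.57795123e-06]), 'tool_pos': array([148.13467481, 580.85211214, 230.22837815]), 'tcp_rot': array([-1.79893463e+02, -8.91631123e-03,  1.65686094e+02]), 'ft_force': array([-0.51932065,  0.76162206, -0.45749532]), 'wrist_torque': array([-0.00855173, -0.01160802, -0.00657588]), 'grip_force': 0.0, 'finger_gap': 85.74076696521279} 18.700000000000003
scene {'fx': 496.09195812010364, 'fy': 496.09195812010364, 'cx': 262.66240408427683, 'cy': 188.6825965616926, 'R': array([[ 0.56599489,  0.82425458, -0.01594268],
       [ 0.58186452, -0.41310186, -0.7005573 ],
       [-0.58402352,  0.38723537, -0.71341804]]), 't': array([-290.37742154, -289.07392303, 1352.31532765])}
top {'fx': 377.65730639759965, 'fy': 377.65730639759965, 'cx': 255.02188384651862, 'cy': 192.1741741177575, 'R': array([[-1.20568279e-01, -9.92704950e-01,  4.15741829e-04],
       [-9.67463055e-01,  1.17408681e-01, -2.24121484e-01],
       [ 2.22437695e-01, -2.74241564e-02, -9.74561126e-01]]), 't': array([ 64.68068038, 529.67027615, 666.65032645])}
```

View pics/top0.png

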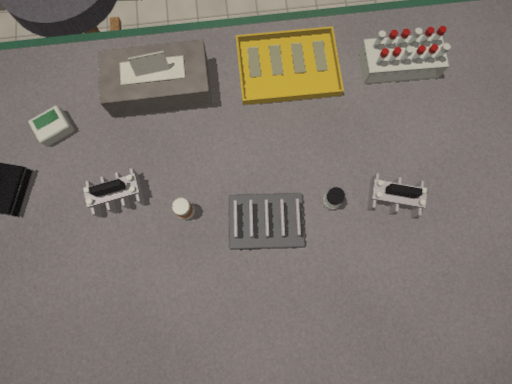

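View pics/scene0.png

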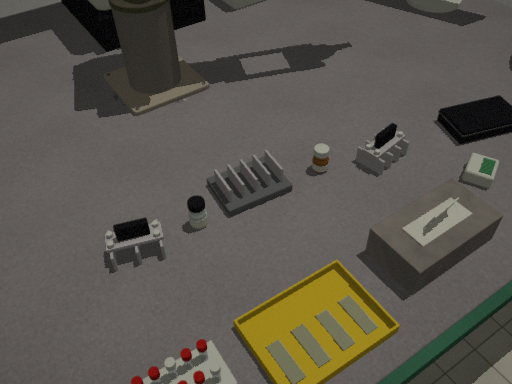

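Top view: the left block at about (110,190) shows four fins and the right one at (400,193) shows three. The dock is at (266,221) with five fins. A small bottle at (182,208) stands between the left block and the dock. Next I'll measure and look at enlarged crops.

```bash
cat > h.py <<'E'
import numpy as np, cv2
from bench import r
def ray(n,uv,z):
    c=r.camera_params(n);R=c["R"];C=-R.T@c["t"]
    d=R.T@np.array([(uv[0]-c["cx"])/c["fx"],(uv[1]-c["cy"])/c["fy"],1.])
    return C+d*(z-C[2])/d[2]
def proj(n,X):
    c=r.camera_params(n);p=c["R"]@np.array(X,float)+c["t"]
    return np.array([c["fx"]*p[0]/p[2]+c["cx"],c["fy"]*p[1]/p[2]+c["cy"]])
def comps(m,lo=6):
    n,l,s,c=cv2.connectedComponentsWithStats(m.astype(np.uint8))
    return [(s[i,4],np.argwhere(l==i)[:,::-1]) for i in range(1,n) if s[i,4]>=lo]
E
python3 - <<'E'
from h import *
out=[]
for n,b,d in (("top",(75,165,155,220),(220,185,315,255)),("scene",(345,115,420,180),(200,140,300,220))):
    im=cv2.imread(f"pics/{n}0.png")
    for x0,y0,x1,y1 in(b,d):
        out.append(cv2.resize(im[y0:y1,x0:x1],(400,300),interpolation=cv2.INTER_NEAREST))
    g=im.max(2).astype(int)
    for nm,(x0,y0,x1,y1),m in(("rib",b,g<35),("fins",d,g>125),("base",d,(g<72))):
        k=np.zeros(g.shape,bool);k[y0:y1,x0:x1]=m[y0:y1,x0:x1]
        for a,p in comps(k,12):
            q=cv2.minAreaRect(p.astype(np.float32));print(n,nm,a,[np.round(t,1) for t in q],np.round(ray(n,p.mean(0),{"rib":70,"fins":55,"base":20}[nm]),1))
cv2.imwrite("pics/crops.png",np.vstack([np.hstack(out[:2]),np.hstack(out[2:])]))
E
```

```text
top rib 124 [array([108.4, 190. ]), array([ 6.3, 32.8]), np.float64(69.7)] [569.7 275.2  70. ]
top fins 2281 [array([267. , 219.5]), array([94., 69.]), np.float64(-0.0)] [483.9 -19.5  55. ]
top fins 140 [array([250.5, 217.5]), array([37.,  3.]), np.float64(90.0)] [487.4  14.6  55. ]
top fins 133 [array([266.2, 217. ]), array([36.1,  3.5]), np.float64(88.0)] [483. -15.  55.]
top fins 137 [array([282., 217.]), array([36.1,  3.6]), np.float64(87.5)] [480.4 -45.   55. ]
top fins 127 [array([297.5, 216. ]), array([36.2,  3.5]), np.float64(86.2)] [477.3 -74.7  55. ]
top fins 131 [array([234.5, 218. ]), array([36.,  3.]), np.float64(90.0)] [491.6  44.6  55. ]
top base 107 [array([270.5, 219.5]), array([33.,  3.]), np.float64(90.0)] [482.4 -24.2  20. ]
top base 83 [array([285.7, 219.5]), array([33.1,  2.6]), np.float64(87.8)] [479.5 -54.7  20. ]
top base 74 [array([301.6, 219.5]), array([33.1,  2.9]), np.float64(87.0)] [476. -86.  20.]
top base 144 [array([240. , 220.5]), array([33.,  4.]), np.float64(90.0)] [487.3  36.8  20. ]
top base 133 [array([255. , 220.5]), array([33.,  4.]), np.float
[... 498 characters left out ...]
0.6 -44.5  55. ]
scene fins 42 [array([222.1, 179.3]), array([25. ,  1.6]), np.float64(54.0)] [477.6 -74.3  55. ]
scene base 262 [array([271.8, 167.8]), array([32.2, 11.8]), np.float64(59.0)] [482.3  47.5  20. ]
scene base 265 [array([259.3, 173. ]), array([32. , 10.8]), np.float64(57.3)] [479.4  16.4  20. ]
scene base 266 [array([246.9, 178.4]), array([30.2, 11.4]), np.float64(53.1)] [476.2 -14.5  20. ]
scene base 259 [array([233.4, 183.8]), array([31.7, 10.6]), np.float64(52.6)] [473.5 -45.4  20. ]
scene base 929 [array([246.8, 199.2]), array([84.8, 40.8]), np.float64(8.2)] [509.3 -59.2  20. ]
scene base 67 [array([202. , 203.5]), array([15.,  4.]), np.float64(90.0)] [ 481.8 -128.2   20. ]
```

View pics/crops.png

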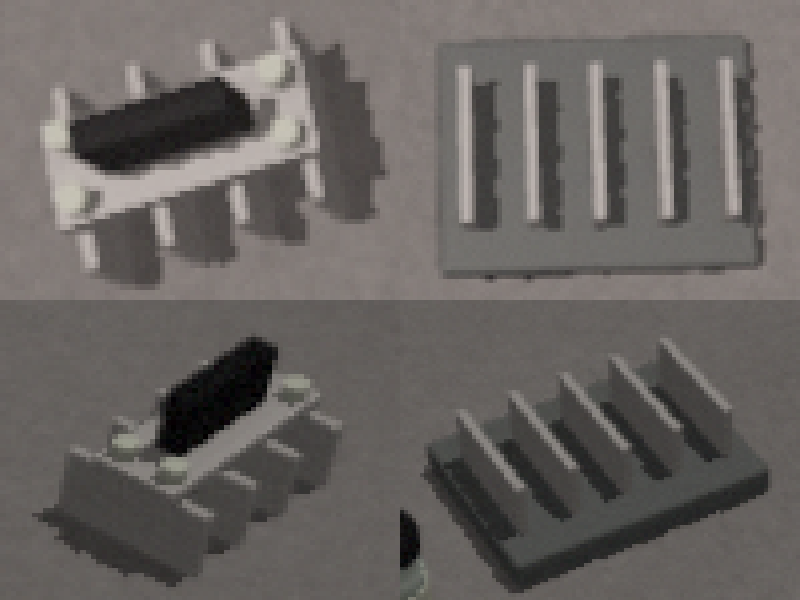

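The crops confirm the left block has four fins, with a greenish-white cap at each plate corner. The dock's five fins are clear in both views. I'll refine the yaws and centres from the caps, the dock base outline and the fins.

```bash
python3 - <<'E'
from h import *
for n,b,d in (("top",(75,165,155,220),(222,187,312,255)),("scene",(345,115,420,180),(200,140,300,220))):
    im=cv2.imread(f"pics/{n}0.png").astype(int);B,G,R=im[...,0],im[...,1],im[...,2]
    x0,y0,x1,y1=b;k=np.zeros(G.shape,bool);k[y0:y1,x0:x1]=((G-R>=2)&(G>90))[y0:y1,x0:x1]
    for a,p in comps(k,5): print(n,"cap",a,p.mean(0).round(1),ray(n,p.mean(0),52).round(1))
    # base: greyer/greenish than the reddish counter
    x0,y0,x1,y1=d;k=np.zeros(G.shape,np.uint8);k[y0:y1,x0:x1]=(G-R>=0)[y0:y1,x0:x1]
    k=cv2.morphologyEx(k,cv2.MORPH_CLOSE,np.ones((7,7)))
    p=max(comps(k),key=lambda t:t[0])[1]
    w=np.array([ray(n,q,20)[:2] for q in p],np.float32);print(n,"base",len(p),[np.round(t,1) for t in cv2.minAreaRect(w)])
    g=im.max(2)
    x0,y0,x1,y1=d;k=np.zeros(G.shape,bool);k[y0:y1,x0:x1]=(g>125)[y0:y1,x0:x1]
    for a,p in comps(k,20):
        if a>200: continue
        v=cv2.fitLine(p.astype(np.float32),cv2.DIST_HUBER,0,.01,.01).ravel()
        t=(p-v[2:])@v[:2];e=[ray(n,v[2:]+s*v[:2],55) for s in(t.min()-.5,t.max()+.5)]
        q=e[1]-e[0];print(n,"fin",np.round((e[0]+e[1])[:2]/2,1),np.linalg.norm(q).round(1),np.round((np.degrees(np.arctan2(q[1],q[0]))+90)%180-90,1))
E
```

```text
top base 254 [array([484. , -25.4]), array([ 30.7, 103.1]), np.float64(83.7)]
top fin [487.   14.7] 73.3 -5.3
top fin [484.3 -15.2] 71.6 -5.3
top fin [480.7 -44.9] 71.5 -6.4
top fin [479.  -74.9] 71.7 -5.5
top fin [489.6  44.4] 71.4 -6.0
scene cap 5 [367.4 145.2] [567.3 239.5  52. ]Traceback (most recent call last):
  File "<stdin>", line 10, in <module>
  File "h.py", line 4, in ray
    c=r.camera_params(n);R=c["R"];C=-R.T@c["t"]
ValueError: time passes only in moves, steps and waits
```

```bash
python3 - <<'E'
from h import *
T=[(129.4,177.5),(132.6,188.8),(85.4,189.4),(90,201.1)]
W=[ray("top",p,53)[:2] for p in T]
S=[ray("scene",p,53)[:2] for p in [(400.3,133.4),(368.4,145.3),(377.8,151.4)]]
print(np.round(W,1),np.mean(W,0));print(np.round(S,1),(S[0]+S[1])/2)
an=lambda q:np.degrees(np.arctan2(q[1],q[0]))-90
print(an(W[2]-W[0]),an(W[3]-W[1]),an(S[0]-S[2]))
im=cv2.imread("pics/top0.png").max(2).astype(int)
# rib: long axis
for n,z in(("top",80),("scene",70)):
    im=cv2.imread(f"pics/{n}0.png").max(2); x0,y0,x1,y1=(75,165,155,220) if n=="top" else (345,115,420,180)
    k=np.zeros(im.shape,bool);k[y0:y1,x0:x1]=im[y0:y1,x0:x1]<(50 if n=="top" else 35)
    p=max(comps(k),key=lambda t:t[0])[1].astype(np.float32);v=cv2.fitLine(p,cv2.DIST_L2,0,.01,.01).ravel()
    a,b=ray(n,v[2:]-10*v[:2],z),ray(n,v[2:]+10*v[:2],z);print(n,"rib",len(p),(an(b-a)+90)%180-90,ray(n,v[2:],z).round(1))
s=r.sense();print(s["time"])
E
```

```text
[[594.2 241.2]
 [570.6 236. ]
 [580.5 327.3]
 [556.1 318.9]] [575.36047886 280.85334772]
[[580.7 325.3]
 [569.6 240.1]
 [595.9 242.7]] [575.11203686 282.73177173]
9.043047471169203 9.96155878795048 10.488874134697497
top rib 341 6.593276080265468 [571.3 275.4  80. ]
scene rib 281 17.0300801066213 [579.8 275.9  70. ]
0.1
```

Block4 is at about (575, 282) with yaw 9.8°, and the two views agree to 2 mm. The dock is at about (483.5, -15) with yaw -5.7°. I'll move above the block first, then turn.

```bash
python3 -m handwheel '[[-0.04,-0.0155,0,0],[-0.04,-0.0155,0,0],[-0.04,-0.0155,0,0],[-0.04,-0.0155,0,0],[-0.04,-0.0155,0,0],[-0.04,-0.0155,0,0],[-0.04,-0.0155,0,0],[-0.04,-0.0155,0,0],[-0.04,-0.0155,0,0],[-0.04,-0.0155,0,0]]' 0.0854 40
python3 -m handwheel '[[-0.04,-0.0155,0,0],[-0.04,-0.0155,0,0],[0,0,0.009,8.25],[0,0,0.009,8.25],[0,0,0.009,8.25],[0,0,0.009,8.25],[0,0,0.009,8.25],[0,0,0.009,8.25],[0,0,0.009,8.25],[0,0,0.009,8.25]]'
python3 -m handwheel '[[0,0,0,0],[0,0,0,0]]'
```

```text
time: 1.1
tool_pos: [498.6, 331.0, 230.8]
tcp_rot: [-180.0, -0.0, 165.7]
ft_force: [1.3, 1.8, 0.4]
finger_gap: 85.5
grip_force: 0.0
time: 2.1
tool_pos: [567.0, 282.3, 158.2]
tcp_rot: [-179.9, 0.0, 99.3]
ft_force: [-0.7, -0.3, 0.6]
finger_gap: 85.6
grip_force: 0.0
time: 2.3
tool_pos: [567.1, 282.4, 158.9]
tcp_rot: [-179.9, 0.0, 99.9]
ft_force: [-0.6, 0.2, 0.7]
finger_gap: 85.4
grip_force: 0.0
```

```bash
python3 -m handwheel '[[-0.0014,0.008,0.015,0],[0,0,0.02,0],[0,0,0.02,0],[0,0,0.01,0],[0,0,0,0],[0,0,0,0]]'
python3 - <<'E'
from h import *
a=[]
for n,(x0,y0,x1,y1) in(("top",(60,140,160,240)),("scene",(330,80,430,180))):
    a.append(cv2.resize(r.snapshot(n)[y0:y1,x0:x1,::-1],(400,400),interpolation=cv2.INTER_CUBIC))
    p=proj(n,[575.2,281.8,80]);q=4*(p-[x0,y0]);cv2.circle(a[-1],(int(q[0]),int(q[1])),3,(0,0,255),1)
cv2.imwrite("pics/above.png",np.hstack(a));print(r.sense()["tool_pos"])
E
```

```text
time: 2.9
tool_pos: [576.0, 282.7, 95.2]
tcp_rot: [180.0, -0.0, 99.8]
ft_force: [-0.2, -0.6, 0.5]
finger_gap: 85.4
grip_force: 0.0
[576.51863336 282.87976883  96.02872239]
```

View pics/above.png

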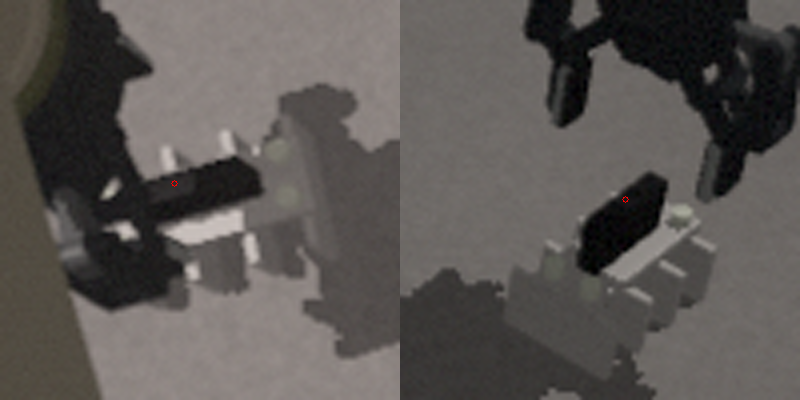

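The projected rib-top centre falls on the black rib at (174,183) and (625,200), and the fingers straddle it. I'll descend and close.

```bash
python3 -m handwheel '[[0,0,0.012,0],[0,0,0.012,0],[0,0,0.012,0],[0,0,0.008,0],[0,0,0,0],[0,0,0,0]]'
python3 -m handwheel '[[0,0,0,0],[0,0,0,0],[0,0,0,0],[0,0,0,0],[0,0,0,0],[0,0,0,0],[0,0,0,0],[0,0,0,0],[0,0,0,0],[0,0,0,0]]' 0 50
```

```text
time: 3.6
tool_pos: [575.3, 282.4, 49.8]
tcp_rot: [-180.0, 0.0, 99.7]
ft_force: [-0.1, 0.2, 0.7]
finger_gap: 85.5
grip_force: 0.0
time: 4.6
tool_pos: [575.6, 282.5, 50.5]
tcp_rot: [180.0, -0.0, 99.7]
ft_force: [-2.1, -0.5, 4.3]
finger_gap: 13.3
grip_force: 50.5
```

```bash
python3 -m handwheel '[[0,0,-0.01,0],[0,0,-0.02,0],[0,0,-0.03,0],[0,0,-0.03,0],[0,0,-0.02,0],[0,0,-0.01,0],[0,0,0,0]]'
python3 -m handwheel '[[-0.015,-0.0075,0,0],[-0.03,-0.015,0,0],[-0.04,-0.02,0,0],[-0.04,-0.02,0,0],[-0.04,-0.02,0,0],[-0.04,-0.02,0,0],[-0.04,-0.02,0,0],[-0.024,-0.0125,0,0],[-0.0085,-0.0055,0,0],[0,0,0,0]]'
python3 -m handwheel '[[0,0,0,3.8],[0,0,0,3.9],[0,0,0,3.9],[0,0,0,3.8],[0,0,0,0],[0,0,0,0],[0,0,0,0]]'
python3 - <<'E'
from h import *
a=[]
for n,(x0,y0,x1,y1) in(("top",(200,150,320,270)),("scene",(180,60,300,180))):
    im=r.snapshot(n)[...,::-1];cv2.imwrite(f"pics/held_{n}.png",im)
    a.append(cv2.resize(im[y0:y1,x0:x1],(400,400),interpolation=cv2.INTER_CUBIC))
cv2.imwrite("pics/held.png",np.hstack(a));s=r.sense();print(s["tool_pos"],s["tcp_rot"],s["time"])
E
```

```text
time: 5.3
tool_pos: [576.4, 282.8, 172.1]
tcp_rot: [179.8, -0.0, 99.7]
ft_force: [1.6, -0.4, -2.5]
finger_gap: 13.1
grip_force: 49.7
time: 6.3
tool_pos: [482.7, -15.5, 168.9]
tcp_rot: [-179.9, -0.0, 99.6]
ft_force: [0.1, 0.5, -2.1]
finger_gap: 13.3
grip_force: 49.8
time: 7.0
tool_pos: [483.7, -14.1, 170.0]
tcp_rot: [-180.0, -0.0, 84.4]
ft_force: [0.8, -0.1, -2.8]
finger_gap: 13.4
grip_force: 49.8
[483.76812047 -14.4281758  170.16336299] [-1.79989333e+02 -3.11601386e-03  8.43604176e+01] 7.1
```

View pics/held.png

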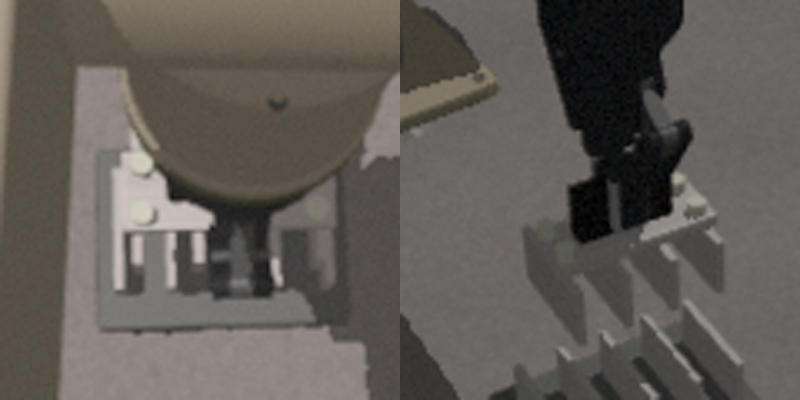

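Left panel (top view): block caps at crop (140,165), (142,213) and (318,208). Right panel (scene view): caps at (547,230), (567,252), (697,205) and (678,182), with the four fins hanging above the dock. Next I'll work out where the block sits relative to the dock.

```bash
python3 - <<'E'
from h import *
from scipy.optimize import least_squares
k=120/400
T=np.array([(140,165),(142,213),(318,208)])*k+[200,150]
S=np.array([(147,230),(167,252),(297,205),(278,182)])*k+[180,60]
z=172.5
W=np.array([ray("top",p,z)[:2] for p in T]);V=np.array([ray("scene",p,z)[:2] for p in S])
print(W.round(1));print(V.round(1),V.mean(0))
print("top centre",(W[0]+W[2])/2)
# 4 scene caps order: left far, left near, right near, right far ; yaw
an=lambda q:np.degrees(np.arctan2(q[1],q[0]))-90
print("yaw",an(V[3]-V[0]),an(V[2]-V[1]),an(W[1]-W[2]))
# gap-free check: fin-end gaps, outermost block fins vs dock in scene image
for y in(-45,-15,15,45):
    a=np.radians(-5.7);print([ (np.round((proj("scene",[483.8+35*s*np.cos(a)-y*np.sin(a),-14.4+35*s*np.sin(a)+y*np.cos(a),119.5+38])-[180,60])/k)+[400,0]).tolist() for s in(1,)], [(np.round((proj("scene",[483.8+35*np.cos(a)-y*np.sin(a),-14.4+35*np.sin(a)+y*np.cos(a),119.5])-[180,60])/k)+[400,0]).tolist()])
E
```

```text
[[498.5  25.8]
 [475.   27.5]
 [467.2 -56.6]]
[[471.9 -56.3]
 [495.  -57.4]
 [502.5  25.5]
 [478.4  28.9]] [486.91757635 -14.81691134]
top centre [482.83651374 -15.37018657]
yaw -4.3534241248055 -5.187994288863564 -5.27253202975885
[[579.0, 295.0]] [[583.0, 345.0]]
[[627.0, 277.0]] [[629.0, 328.0]]
[[674.0, 260.0]] [[675.0, 310.0]]
[[720.0, 243.0]] [[720.0, 294.0]]
```

Block and dock agree within about 1.5 mm (gap clearance is ±10 mm). Lowering, with slower rows near the bottom.

```bash
python3 -m handwheel '[[0,0,0.01,0],[0,0,0.015,0],[0,0,0.015,0],[0,0,0.01,0],[0,0,0.005,0],[0,0,0,0]]'
python3 -m handwheel '[[0,0,0.006,0],[0,0,0.006,0],[0,0,0.006,0],[0,0,0.006,0],[0,0,0.006,0],[0,0,0.004,0],[0,0,0.003,0],[0,0,0,0],[0,0,0,0]]'
python3 -m handwheel '[[0,0,0.001,0],[0,0,0.001,0],[0,0,0.001,0],[0,0,0.001,0],[0,0,0.001,0],[0,0,0,0],[0,0,0,0]]'
```

```text
time: 7.7
tool_pos: [482.9, -14.6, 113.9]
tcp_rot: [-179.9, -0.0, 84.3]
ft_force: [0.5, 1.5, -1.7]
finger_gap: 13.5
grip_force: 49.8
time: 8.6
tool_pos: [483.8, -14.7, 78.4]
tcp_rot: [180.0, 0.0, 84.3]
ft_force: [0.0, 0.2, -2.3]
finger_gap: 13.3
grip_force: 49.8
time: 9.3
tool_pos: [483.7, -14.7, 73.3]
tcp_rot: [-180.0, 0.0, 84.3]
ft_force: [0.4, 0.1, -2.8]
finger_gap: 13.3
grip_force: 49.8
```

```bash
python3 -m handwheel '[[0,0,0.001,0],[0,0,0.0005,0],[0,0,0.0005,0],[0,0,0,0],[0,0,0,0]]'
python3 -m handwheel '[[0,0,0.0005,0],[0,0,0.0005,0],[0,0,0,0],[0,0,0,0]]'
```

```text
time: 9.8
tool_pos: [483.7, -14.7, 71.3]
tcp_rot: [-180.0, -0.0, 84.3]
ft_force: [-0.3, 0.8, -2.6]
finger_gap: 13.1
grip_force: 49.8
time: 10.2
tool_pos: [483.8, -14.7, 70.5]
tcp_rot: [180.0, 0.0, 84.3]
ft_force: [-1.4, 0.2, 1.9]
finger_gap: 13.3
grip_force: 50.3
```

```bash
python3 -m handwheel '[[0,0,0.0005,0],[0,0,0,0],[0,0,0,0]]'
python3 - <<'E'
from h import *
a=[]
for n,(x0,y0,x1,y1) in(("top",(200,150,320,270)),("scene",(190,110,310,230))):
    im=r.snapshot(n)[...,::-1]
    a.append(cv2.resize(im[y0:y1,x0:x1],(400,400),interpolation=cv2.INTER_CUBIC))
cv2.imwrite("pics/seat.png",np.hstack(a))
E
```

```text
time: 10.5
tool_pos: [483.9, -14.8, 70.5]
tcp_rot: [180.0, 0.0, 84.3]
ft_force: [-4.8, -1.1, 7.5]
finger_gap: 12.9
grip_force: 51.1
```

View pics/seat.png

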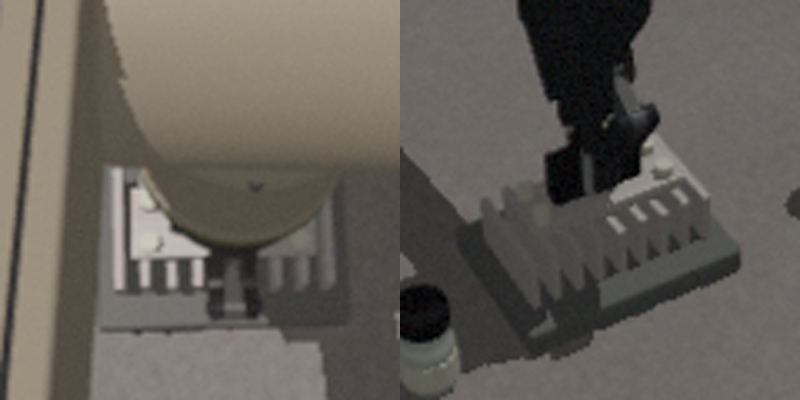

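The block's fins are interleaved with the dock's (scene crop around (600,240)), and contact came at the expected height of 70.5. I'll release and rise.

```bash
python3 -m handwheel '[[0,0,-0.0005,0],[0,0,0,0],[0,0,0,0],[0,0,0,0],[0,0,0,0],[0,0,0,0],[0,0,0,0],[0,0,0,0]]' 0.06
python3 -m handwheel '[[0,0,-0.01,0],[0,0,-0.02,0],[0,0,-0.03,0],[0,0,-0.04,0],[0,0,-0.04,0],[0,0,-0.02,0],[0,0,0,0]]'
python3 -m handwheel '[[0,0.02,0,0],[0,0.035,0,0],[0,0.035,0,0],[0,0.035,0,0],[0,0.035,0,0],[0,0.03,0,0],[0,0.02,0,0],[0,0,0,0],[0,0,0,0]]'
python3 - <<'E'
from h import *
a=[]
for n,(x0,y0,x1,y1) in(("top",(200,150,320,270)),("scene",(190,110,310,230))):
    im=r.snapshot(n)[...,::-1];cv2.imwrite(f"pics/end_{n}.png",im)
    a.append(cv2.resize(im[y0:y1,x0:x1],(400,400),interpolation=cv2.INTER_CUBIC))
cv2.imwrite("pics/end.png",np.hstack(a))
E
```

```text
time: 11.4
tool_pos: [483.7, -14.7, 70.3]
tcp_rot: [-180.0, 0.0, 84.3]
ft_force: [-0.1, 0.2, 0.3]
finger_gap: 60.1
grip_force: 0.0
time: 12.1
tool_pos: [486.0, -15.0, 235.6]
tcp_rot: [179.5, 0.0, 84.3]
ft_force: [0.7, 0.2, 0.3]
finger_gap: 60.3
grip_force: 0.0
time: 13.0
tool_pos: [692.0, -35.6, 228.9]
tcp_rot: [-179.9, -0.0, 84.3]
ft_force: [0.2, 1.2, 0.2]
finger_gap: 60.0
grip_force: 0.0
```

View pics/end.png

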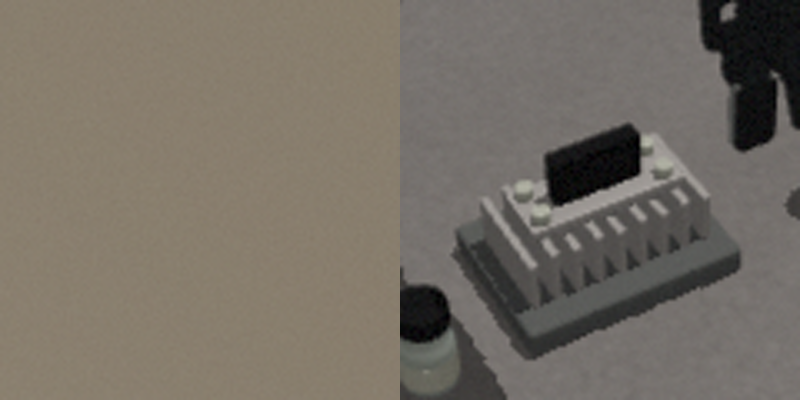

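The block sits level in the dock with its fins evenly spaced between the dock's; caps at crop (525,187), (541,214), (663,170) and (645,145). One numeric check of the centring remains.

```bash
python3 - <<'E'
from h import *
S=np.array([(125,187),(141,214),(263,170),(245,145)])*.3+[190,110]
V=np.array([ray("scene",p,73)[:2] for p in S]);print(V.round(1),V.mean(0))
im=cv2.imread("pics/end_scene.png").max(2)
k=np.zeros(im.shape,bool);k[140:220,200:300]=im[140:220,200:300]>125
# near-end positions of fin tops: dock predicted vs block predicted
a=np.radians(-5.7)
for c,y,z in((483.5,-60,55),(483.5,60,55),(483.8,-45,58),(483.8,45,58)):
    p=[c+35*np.cos(a)-y*np.sin(a),-14.8+35*np.sin(a)+y*np.cos(a),z];print(y,np.round((proj("scene",p)-[190,110])/.3+[400,0]))
E
```

```text
[[467.7 -54. ]
 [493.5 -58.6]
 [503.8  23.2]
 [478.4  27.3]] [485.83625862 -15.50671374]
-60 [532. 267.]
60 [706. 198.]
-45 [555. 255.]
45 [686. 203.]
```

The scene view hints at an x offset of up to 3 mm, so I'll clear the arm from the top view and compare fin ends directly.

```bash
python3 -m handwheel '[[0.02,0,-0.01,0],[0.04,0,-0.01,0],[0.045,0,0,0],[0.045,0,0,0],[0.045,0,0,0],[0.045,0,0,0],[0.045,0,0,0],[0.04,0,0,0],[0.02,0,0,0],[0,0,0,0]]'
python3 - <<'E'
from h import *
a=[]
for n,(x0,y0,x1,y1) in(("top",(215,165,315,265)),("scene",(200,130,300,230))):
    im=r.snapshot(n)[...,::-1];cv2.imwrite(f"pics/fin_{n}.png",im)
    a.append(cv2.resize(im[y0:y1,x0:x1],(400,400),interpolation=cv2.INTER_NEAREST))
cv2.imwrite("pics/fin.png",np.hstack(a))
E
```

```text
time: 14.1
tool_pos: [725.3, 312.8, 250.9]
tcp_rot: [180.0, -0.1, 84.6]
ft_force: [-0.0, -0.2, -0.6]
finger_gap: 60.0
grip_force: 0.0
```

View pics/fin.png

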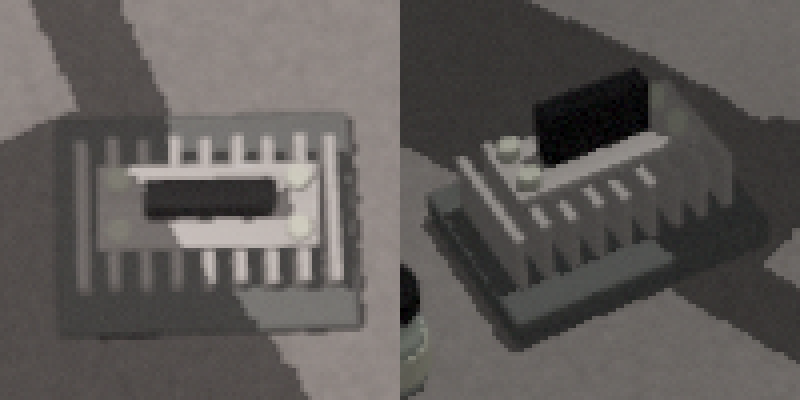

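In the top view, the dock and block fin ends are collinear at both ends (crop rows about 137 and 290). The columns (81, 113, 145 … 302, 331) are evenly spaced, so the block is centred. Handing in.

```bash
python3 -c "
from bench import r
print(r.hand_in())"
```

```text
the job is handed in; nothing more can be done
None
```

The four-finned block is seated in the cooling dock: lowered to contact at the expected height, level and centred by both camera views, and released. The robot is clear of it, block3 was never approached, and the job was handed in at about 14 s.

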